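Sort shuttle valves by the feel of the loose shuttle

ROBOT

A 6-joint arm with a two-finger parallel gripper is mounted at the origin on the work surface. World frame = base frame: x ahead of the robot, y to its left, z up, the work surface at z = 0. Lengths are in m, angles in rad, forces in N, time in s.
With the tool pointing down it reaches from about 0.375 to 0.9 m from the base axis. Payload 3.1 kg.
Tool frame: the origin (TCP) lies at the very end of the fingers, on their centre line; the grasp point (between the pads) lies 19 mm behind it; z points along the fingers, y is the direction in which the jaws open and shut (so a half turn about z gives the same grasp; the last joint's range is limited). The gripper opens to 87 mm and grips with 3 to 60 N. Pads are 19 mm wide; open, the fingers measure 117 mm over their backs; the gripper's body (75 mm by 190 mm) begins 51 mm behind the grasp point.
Start: joints at [-1.458, 0.527, 1.433, -0, 1.181, -0.178], TCP at [0.179, -0.599, 0.223] pointing down, gripper open.
Joint ranges: [-3.08, 3.08], [-0.75, 2.2], [0.22, 2.44], [-1.43, 4.57], [0, 2.65], [-2.85, 2.85]. Speed limits (rad/s): [2.79, 2.79, 3.14, 3.14, 3.14, 3.14].

INTERFACE

Orientations are given as a 3x3 rotation matrix whose columns are the frame's x, y, z axes.
In Python, from plant import ctrl gives the robot as it stands.
- The arm moves only by the tool carry_out, never from a script. Its argument "moves" is one flat list of numbers, 7 for each row, row after row: the shift along the tool's x, y, z in m, then the turn, a rotation vector about the tool's x, y, z in degrees, then the opening, from 0 (shut) to 1 (fully open). A call has 1 to 20 rows; each row shifts and turns the commanded pose from where the row before left it, along the tool's axes as they then stand; what a row does not reach is not made up. A row lasts 1/8 s, in which the tool goes at most 62.5 mm and 10.7 degrees, less where a joint would pass 70% of its speed; a pose out of reach is approached as far as the arm can. A call is refused whole if a number of a shift passes 0.0625 or a number of a turn 10.7, either way. A call with a gripper value outside its range is refused whole. The fingers move at their own pace and stop on an object; the grip force is fixed at half the most. Time passes only in rows, so rows that do not move let the fingers close. It gives the time, the measured TCP pose, the force and the opening at its end, in the units of the state.
- ctrl.get_state(): the state, without advancing time (a new reading comes with each control period).
- ctrl.read_camera(name): name is "scene" or "side" or "wrist"; returns the picture (400x640x3 uint8, red, green, blue); there is no depth.
- ctrl.camera_info(name): a dict with "mtx" (3x3 intrinsics, pixels), "world_from_camera" (4x4, takes a point from camera to world coordinates); the wrist camera has in their place "mount" (4x4, takes a point from camera to tool coordinates, whose origin is the TCP and whose axes are the flange's). Camera axes: x right, y up, looking along -z (the intrinsics and any distortion apply to the point x, -y, -z); pixel columns grow to the right and rows downward; lengths in m; the calibration is good to about 2 mm. A picture is of the moment at which its call begins: read the wrist's pose just before it. camera_info takes no time and is no camera call.
- ctrl.hand_in(): hands the job in, once; it reports no verdict.
Trained networks look in the newest picture that a camera, given by its name, has taken for a name from the list of things; names that differ only in an ending like _2 or _b are one class to them, and where a whole thing is asked for, a point or a joint stands for the part that bears it (a point fixed in the world has none). Each returns a list of dicts, best first, with "confidence" (0 to 1); they miss things now and then, are a little off and sometimes report something else, mostly with a low value. They report only what shows in the picture. A call takes as long as a camera call. They do not tell look-alikes from the thing itself.
- ctrl.trace(target, camera): "region" (400x640 bool, what is visible of it) and "rect" ([left, top, width, height] in pixels, round what is visible of it).
The state is a dict: "t": time; "qpos": joint angles; "qvel": joint speeds; "tau": joint torques, N m; "position": TCP position; "ee_rot": TCP orientation; "wrist_force": force on the tool from outside, world axes, zero at the start; "moment": the same for the moment, N m; "gripper_width": opening from 0.0 (shut) to 1.0 (fully open).
Only numpy, scipy, OpenCV 4.12 (cv2) and the standard library are available. Lean on these libraries where they do the work, as an engineer would, in place of code of your own. Each camera call takes 0.05 s, during which the arm holds its last target. There are 200 camera calls.

TASK

Three sealed shuttle valves lie on the black bench mat; one or two of them are good. To tell, lift a valve and tip one end down by 30 degrees or more: in a good one you feel the loose shuttle slide along inside, while in a jammed one nothing shifts. Lay the good valves flat on the floor of the blue tray and the jammed ones flat on the floor of the red tray, side by side, setting them down gently rather than dropping them. Leave the other things on the bench where they are.

Things in the scene. Friction and masses are not known exactly. Their poses are not given: they have to be found in the camera images.
- valve_a: a sealed shuttle valve: aluminium block 140 mm long, 50 x 50 mm in section, dark steel end plates, a yellow plug (25 mm diameter) standing 12 mm out of each end, 164 mm overall. Origin at its centre, 25 mm above what it lies on; x along its length, z up at the start. About 0.65 kg. Grip it across its 50 mm width at mid length. Lies on the mat, apart from the others
- valve_b: outwardly the same as valve_a, same axes; the names say nothing about the insides. Inside every valve is a hidden 0.25 kg steel shuttle, starting at mid length. In a good valve it slides up to 45 mm either way, to the lower end, once the length is tilted more than about 15 degrees from level; levelled smoothly, it stays at that end
- valve_c: outwardly the same as valve_a, same axes. In a good valve the weight's moment about the grip, taken across the valve's length, changes by about 0.11 N m as the shuttle goes from mid length to one end, 0.22 N m from end to end; in a jammed valve the shuttle stays at mid length and it does not change
- blue_tray: blue painted open steel tray, fixed to the bench, 210 (x) x 220 (y) x 26 mm high outside, walls and floor 5 mm; origin at the centre of its underside, so its inner floor is 5 mm above the origin. Two valves fit side by side with their length along the tray's x, about 50 mm either side of its middle in y. For good valves, whose shuttle slides. It may stand left or right of the mat
- red_tray: red painted open steel tray, fixed to the bench, 210 (x) x 220 (y) x 26 mm high outside, walls and floor 5 mm; origin at the centre of its underside, so its inner floor is 5 mm above the origin. Two valves fit side by side with their length along the tray's x, about 50 mm either side of its middle in y. For jammed valves. It may stand left or right of the mat
- bench_mat: black rubber mat, fixed, 280 (x) x 380 (y) x 4 mm, origin at the centre of its underside; the valves start on it
- grease_tin: red round tin, 90 mm diameter, 95 mm high, origin at the centre of its underside; a bystander
- mug: dark blue mug, 80 mm diameter, 88 mm high, origin at the centre of its underside; a bystander
- gear_cluster: steel gear cluster standing on end, about 85 mm diameter, 90 mm high, origin at the centre of its underside; a bystander
- bearing_race: plain steel bearing race lying flat, 68 mm diameter, 20 mm high, origin at the centre of its underside; a bystander
- synchro_ring: brass ring lying flat, 76 mm diameter, 10 mm high, origin at the centre of its underside; a bystander
- wrench: steel open-ended wrench, 180 mm long, lying flat between the robot and the mat, origin under its middle; a bystander
- mallet: hammer, 280 mm long, lying on the bench to the robot's right, origin under its middle; a bystander
Not all that is in view belongs to the job. Leave any pink look-alike of the valve_c alone. What is shaped like the valve_a but pink is not meant.

How it is judged:
By the outcome, as a careful person would: the job done as asked, in the order asked, and still so for the second after the job is handed in, with the robot touching nothing.
It also fails if it takes over 72 s, if anything falls off the work surface, if the arm or the gripper's body presses on something with over 40 N, if the wrist force passes 120 N, or if a joint passes its speed limit or range.

## Working session

There is one attempt and no reset: what is moved stays moved. The work goes in short steps, Python scripts to look and compute and a tool call to move; the robot and the scene stay as the last step left them, time stands still between calls to the robot, and variables do not carry over. Pictures are saved under pics/ and viewed, about 8 in all and at most 12, crops included, and the job is handed in when it is done.

Besides the shell and the picture viewer there is one more tool, called after ">>>" as name(argument=value, ...) on one line, values as JSON. carry_out: Moves the arm, as the interface text tells. Its arguments: {"type":"object","properties":{"moves":{"type":"array","items":{"type":"number"}}},"required":["moves"]}

```bash
mkdir -p pics
python3 - <<'E'
from plant import ctrl
import cv2,numpy as np
np.set_printoptions(precision=4,suppress=True)
s=ctrl.get_state(); print(s)
for c in ["scene","side","wrist"]:
    im=ctrl.read_camera(c); cv2.imwrite(f"pics/{c}0.png",im[...,::-1]); print(c,ctrl.camera_info(c))
for c in ["scene","side"]:
  for t in ["valve_a","blue_tray","red_tray","bench_mat"]:
    for d in ctrl.trace(t,c): print(c,t,d["confidence"],d["rect"])
E
```

```text
{'t': 0.0, 'qpos': array([-1.4585,  0.5284,  1.4339, -0.    ,  1.1814, -0.1785]), 'qvel': array([ 0.0001,  0.0001, -0.0001,  0.0026, -0.0033, -0.0004]), 'tau': array([ -0.001 , -44.0039, -17.6593,   0.0634,   0.0582,  -0.0001]), 'position': array([ 0.1791, -0.598 ,  0.2216]), 'ee_rot': array([[ 0.958 ,  0.2867, -0.0003],
       [ 0.2867, -0.958 ,  0.002 ],
       [ 0.0003, -0.002 , -1.    ]]), 'wrist_force': array([ 0.2962, -1.1204, -0.376 ]), 'moment': array([ 0.0017, -0.0041, -0.0408]), 'gripper_width': 1.000386706961877}
scene {'mtx': array([[517.2984,   0.    , 319.3811],
       [  0.    , 517.2984, 190.8068],
       [  0.    ,   0.    ,   1.    ]]), 'world_from_camera': array([[-0.1729, -0.7305,  0.6607,  1.4991],
       [ 0.9849, -0.1326,  0.1112,  0.0465],
       [ 0.0064,  0.67  ,  0.7424,  1.2078],
       [ 0.    ,  0.    ,  0.    ,  1.    ]])}
side {'mtx': array([[492.6822,   0.    , 317.995 ],
       [  0.    , 492.6822, 200.1613],
       [  0.    ,   0.    ,   1.    ]]), 'world_from_camera': array([[ 0.9196,  0.2855, -0.2699,  0.06  ],
       [-0.3925,  0.6371, -0.6634, -
[... 600 characters left out ...]
2, 38.0]
scene valve_a 0.59 [436.7, 141.2, 50.9, 35.7]
scene valve_a 0.5 [430.5, 185.8, 89.1, 76.4]
scene blue_tray 0.87 [202.9, 153.2, 92.9, 72.5]
scene red_tray 0.62 [429.4, 186.5, 87.3, 74.5]
scene bench_mat 0.64 [287.5, 187.6, 136.2, 92.3]
side valve_a 0.92 [310.0, 165.7, 41.2, 25.8]
side valve_a 0.84 [289.7, 143.6, 45.0, 24.8]
side valve_a 0.83 [318.9, 96.5, 17.1, 32.5]
side valve_a 0.61 [305.9, 185.3, 47.8, 26.5]
side valve_a 0.58 [234.4, 266.2, 11.2, 3.9]
side blue_tray 0.8 [294.1, 224.8, 86.2, 74.9]
side blue_tray 0.44 [334.6, 108.6, 19.3, 36.2]
side red_tray 0.69 [241.5, 112.5, 63.3, 43.5]
side bench_mat 0.62 [266.0, 142.7, 119.0, 92.3]
side bench_mat 0.59 [355.5, 149.4, 18.7, 17.5]
```

Run:
```python
import cv2,numpy as np
a=cv2.imread("pics/scene0.png")[100:340,180:560]; b=cv2.imread("pics/side0.png")[80:310,200:440]
cv2.imwrite("pics/scene1.png",cv2.resize(a,(798,504),interpolation=cv2.INTER_CUBIC)); cv2.imwrite("pics/side1.png",cv2.resize(b,(624,598),interpolation=cv2.INTER_CUBIC))
```

```text
(no output)
```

View pics/scene1.png

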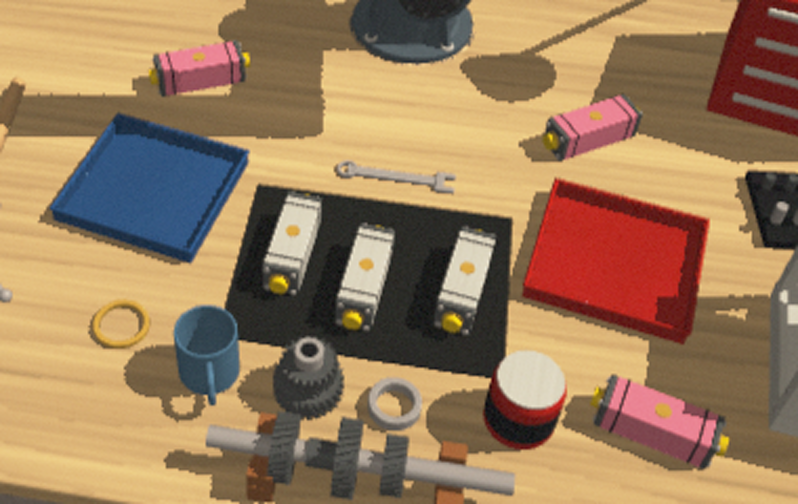

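View pics/side1.png

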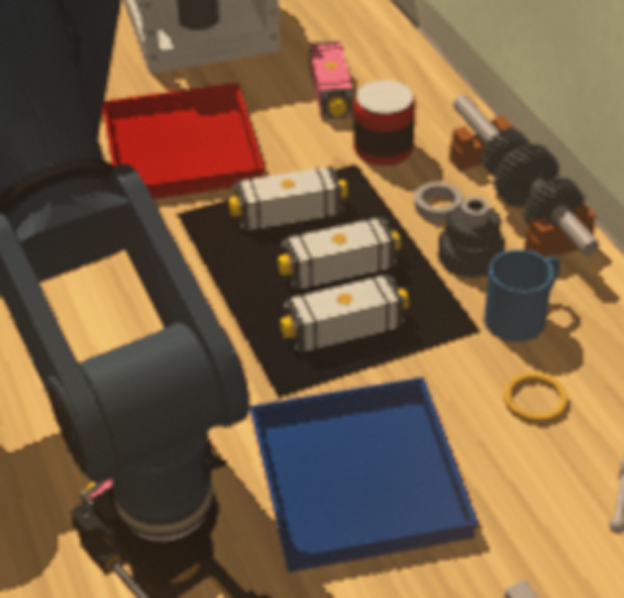

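The scene crop shows three grey valves on the mat, with their orange dots at about full-frame (319,210), (354,226) and (402,228). Three pink look-alikes lie off the mat, at crop (200,68), (592,127) and (660,420). I'll take only the three grey ones. The blue tray is at scene left and the red tray at scene right; the side view agrees.

```bash
cat > h.py <<'E'
from plant import ctrl
import cv2,numpy as np
np.set_printoptions(precision=4,suppress=True)
def ray(c,u,v,z):
    i=ctrl.camera_info(c); K=i["mtx"]
    if c=="wrist":
        s=ctrl.get_state(); T=np.eye(4);T[:3,:3]=s["ee_rot"];T[:3,3]=s["position"]; M=T@i["mount"]
    else: M=i["world_from_camera"]
    d=M[:3,:3]@np.array([(u-K[0,2])/K[0,0],-(v-K[1,2])/K[1,1],-1]); o=M[:3,3]
    return o+d*(z-o[2])/d[2]
E
python3 - <<'E'
from h import *
S=lambda u,v,z:ray("scene",180+u/2.1,100+v/2.1,z)[:2]
D=lambda u,v,z:ray("side",200+u/2.6,80+v/2.6,z)[:2]
for n,a,b,p,q,r in [(1,(293,231),(344,299),(278,284),(288,328),(402,298)),(2,(366,265),(339,239),(352,320),(285,265),(396,240)),(3,(467,268),(288,184),(452,322),(236,205),(343,189))]:
    e,f=D(*q,.029),D(*r,.029); d=f-e
    print(n,S(*a,.054),D(*b,.054),"farplug",S(*p,.029),f,"near",e,"mid",(e+f)/2,"len",np.hypot(*d),"yaw",np.degrees(np.arctan2(d[1],d[0])))
for n,cs in [("blue",[(118,117),(247,152),(190,257),(53,210)]),("red",[(557,181),(707,219),(687,338),(526,290)])]:
    P=np.array([S(*c,.026) for c in cs]); print(n,P,P.mean(0),np.degrees(np.arctan2(*(P[3]-P[0]+P[2]-P[1])[::-1])))
for n,cs in [("blueS",[(253,408),(423,380),(475,523),(290,565)]),("redS",[(105,100),(238,87),(263,165),(150,195)])]:
    P=np.array([D(*c,.026) for c in cs]); print(n,P,P.mean(0))
for n,p in [("tin",(525,375)),("gear",(308,350)),("mug",(207,320))]: print(n,S(*p,.09 if n!="gear" else .09))
E
```

```text
1 [ 0.5461 -0.1129] [ 0.5414 -0.119 ] farplug [ 0.6214 -0.1202] [ 0.6208 -0.1239] near [ 0.4665 -0.1144] mid [ 0.5436 -0.1192] len 0.1546192022678119 yaw -3.5122613843221386
2 [ 0.5875 -0.0057] [ 0.5825 -0.0119] farplug [ 0.6625 -0.0132] [ 0.6633 -0.0191] near [ 0.5079 -0.0041] mid [ 0.5856 -0.0116] len 0.15611813897325594 yaw -5.512031123087046
3 [0.5684 0.1288] [0.5655 0.1228] farplug [0.6423 0.1171] [0.6432 0.1097] near [0.4931 0.1389] mid [0.5682 0.1243] len 0.15289896958081176 yaw -10.982028339805778
blue [[ 0.3435 -0.4252]
 [ 0.3819 -0.2122]
 [ 0.5948 -0.2493]
 [ 0.5458 -0.4636]] [ 0.4665 -0.3376] -10.304369241639893
red [[0.3584 0.2512]
 [0.3949 0.4645]
 [0.611  0.4224]
 [0.5694 0.2122]] [0.4834 0.3376] -10.752942110141763
blueS [[ 0.3784 -0.2185]
 [ 0.5822 -0.2601]
 [ 0.5383 -0.4716]
 [ 0.3334 -0.4407]] [ 0.4581 -0.3477]
redS [[0.4004 0.4631]
 [0.5997 0.4104]
 [0.5622 0.211 ]
 [0.3914 0.2131]] [0.4884 0.3244]
tin [0.7487 0.206 ]
gear [ 0.7596 -0.057 ]
mug [ 0.738  -0.1887]
```

```bash
cat >> h.py <<'E'
from scipy.spatial.transform import Rotation as R
def plan(wps,g,p=None,Rm=None):
    """wps: (x,y,z,yawdeg,rows) tool down; prints rows in tool axes"""
    s=ctrl.get_state(); p=s["position"].copy() if p is None else p; Q=R.from_matrix(s["ee_rot"] if Rm is None else Rm); out=[]
    for x,y,z,yaw,n in wps:
        c,sn=np.cos(np.radians(yaw)),np.sin(np.radians(yaw))
        T=R.from_matrix(np.array([[c,sn,0],[sn,-c,0],[0,0,-1.]]))
        for k in range(n):
            f=1/(n-k); d=np.round(Q.inv().apply((np.array([x,y,z])-p)*f),3); w=np.round(np.degrees((Q.inv()*T).as_rotvec()*f),1)
            p=p+Q.apply(d); Q=Q*R.from_rotvec(np.radians(w)); out.append([*d,*w,g])
    print(len(out),", ".join("%g"%(v+0) for r in out for v in r))
E
python3 - <<'E'
from h import *
plan([(.53,-.06,.22,-5,13)],1)
E
```

```text
13 0.038, -0.032, 0, 0, 0, 1.7, 1, 0.037, -0.033, 0, 0, 0, 1.7, 1, 0.036, -0.034, 0, 0, 0, 1.7, 1, 0.035, -0.035, 0, 0, 0, 1.7, 1, 0.034, -0.036, 0, 0, 0, 1.7, 1, 0.032, -0.037, 0, 0, 0, 1.6, 1, 0.031, -0.038, 0, 0, 0, 1.7, 1, 0.03, -0.039, 0, 0, 0, 1.6, 1, 0.029, -0.04, 0.001, 0, 0, 1.7, 1, 0.028, -0.041, 0, 0, 0, 1.6, 1, 0.027, -0.042, 0.001, 0, 0, 1.7, 1, 0.026, -0.042, 0, 0, 0, 1.6, 1, 0.025, -0.043, 0.001, 0, 0, 1.7, 1
```

>>> carry_out(moves=[0.038, -0.032, 0, 0, 0, 1.7, 1, 0.037, -0.033, 0, 0, 0, 1.7, 1, 0.036, -0.034, 0, 0, 0, 1.7, 1, 0.035, -0.035, 0, 0, 0, 1.7, 1, 0.034, -0.036, 0, 0, 0, 1.7, 1, 0.032, -0.037, 0, 0, 0, 1.6, 1, 0.031, -0.038, 0, 0, 0, 1.7, 1, 0.03, -0.039, 0, 0, 0, 1.6, 1, 0.029, -0.04, 0.001, 0, 0, 1.7, 1, 0.028, -0.041, 0, 0, 0, 1.6, 1, 0.027, -0.042, 0.001, 0, 0, 1.7, 1, 0.026, -0.042, 0, 0, 0, 1.6, 1, 0.025, -0.043, 0.001, 0, 0, 1.7, 1, 0, 0, 0, 0, 0, 0, 1, 0, 0, 0, 0, 0, 0, 1, 0, 0, 0, 0, 0, 0, 1])

```text
t: 2.55
position: [0.5297, -0.061, 0.2196]
ee_rot: [[0.996, -0.089, -0.001], [-0.089, -0.996, -0.0], [-0.0, 0.0, -1.0]]
wrist_force: [0.1, -0.3, -0.1]
gripper_width: 0.999
```

Run:
```python
from h import *
im=ctrl.read_camera("wrist"); cv2.imwrite("pics/w1.png",im[...,::-1])
s=ctrl.get_state(); print(s["t"],s["position"],s["ee_rot"],s["wrist_force"],s["moment"],s["qpos"])
for d in ctrl.trace("valve_a","wrist"):
    m=d["region"].astype(np.uint8); r=d["rect"]; M=cv2.moments(m,True); print(d["confidence"],r,M["m10"]/M["m00"],M["m01"]/M["m00"])
```

```text
2.6 [ 0.5297 -0.0611  0.2196] [[ 0.996  -0.0896 -0.0003]
 [-0.0896 -0.996  -0.0001]
 [-0.0003  0.0002 -1.    ]] [ 0.4857  0.2006 -1.1645] [ 0.0876 -0.0071  0.0417] [-0.3244  0.4083  1.6655 -0.0003  1.068   1.3363]
0.97 [110.3, 88.6, 76.0, 148.0] 148.43314259021372 158.99007357234615
0.92 [338.8, 89.5, 56.6, 151.5] 366.71618720480893 163.39001001860598
0.67 [235.0, 55.6, 55.2, 156.4] 264.64320872688575 134.05853398962353
```

View pics/w1.png

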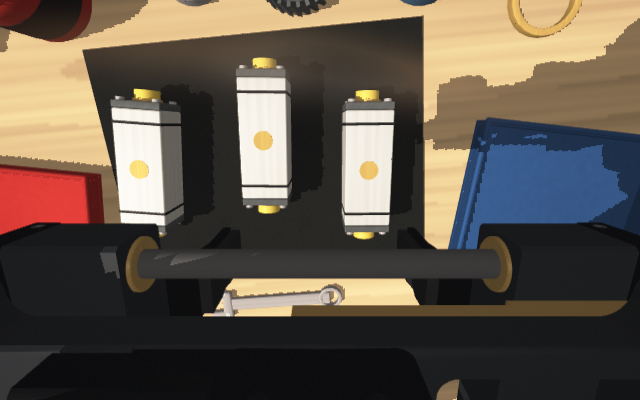

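The wrist view shows the three grey valves, with dots at V3 (139,169), V2 (263,140) and V1 (368,170).

Run:
```python
from h import *
im=cv2.imread("pics/w1.png"); hsv=cv2.cvtColor(im,cv2.COLOR_BGR2HSV)
W=lambda u,v:ray("wrist",u,v,.054)[:2]
mk=((hsv[...,0]>12)&(hsv[...,0]<24)&(hsv[...,1]>110)&(hsv[...,2]>180)).astype(np.uint8)
for n,(u,v),t,b in [("V1",(368,170),((345,124),(394,124)),((343,211),(388,211))),("V2",(263,140),((238,78),(290,78)),((243,187),(290,187))),("V3",(139,169),((113,124),(166,124)),((120,209),(168,209)))]:
    sub=mk[v-16:v+17,u-16:u+17]; M=cv2.moments(sub,True); c=(u-16+M["m10"]/M["m00"],v-16+M["m01"]/M["m00"])
    e=[W(*a)-W(*bb) for a,bb in zip(t,b)]
    print(n,M["m00"],c,W(*c),[np.degrees(np.arctan2(x[1],x[0])) for x in e],[np.hypot(*x) for x in e],np.hypot(*(W(*b[0])-W(*b[1]))))
for c in [(475,119),(640,135)]: print(ray("wrist",*c,.026))
print(ray("wrist",102,174,.026))
```

```text
V1 255.0 (368.36470588235295, 170.04313725490195) [ 0.5429 -0.1161] [np.float64(-5.297590219180569), np.float64(-5.802713702473218)] [np.float64(0.09253564684734061), np.float64(0.09254282385294554)] 0.0493447824055602
V2 274.0 (262.61678832116786, 140.25182481751824) [ 0.5838 -0.0085] [np.float64(-5.9621922541132975), np.float64(-6.420805306890722)] [np.float64(0.10985113398582498), np.float64(0.10986890829205026)] 0.05054226079202108
V3 67.0 (138.29850746268656, 167.65671641791045) [0.5673 0.1264] [np.float64(-9.53305888199086), np.float64(-10.60853745963856)] [np.float64(0.09052006707577484), np.float64(0.09066818849375807)] 0.0525410811076812
[ 0.5847 -0.2407  0.026 ]
[ 0.5506 -0.4255  0.026 ]
[0.5614 0.1865 0.026 ]
```

Run:
```python
from h import *
plan([(.543,-.116,.11,-5.5,4),(.543,-.116,.03,-5.5,3),(.543,-.116,.013,-5.5,2)],1)
```

```text
9 0.005, 0.013, 0.027, 0, 0, 0.1, 1, 0.004, 0.013, 0.028, 0, 0, 0.1, 1, 0.005, 0.014, 0.027, 0, 0, 0.1, 1, 0.004, 0.013, 0.028, 0, 0, 0, 1, 0, 0, 0.027, 0, 0, 0, 1, 0, 0, 0.026, 0, 0, 0, 1, 0, 0, 0.027, 0, 0, 0, 1, 0, 0, 0.008, 0, 0, 0, 1, 0, 0, 0.009, 0, 0, 0, 1
```

>>> carry_out(moves=[0.005, 0.013, 0.027, 0, 0, 0.1, 1, 0.004, 0.013, 0.028, 0, 0, 0.1, 1, 0.005, 0.014, 0.027, 0, 0, 0.1, 1, 0.004, 0.013, 0.028, 0, 0, 0, 1, 0, 0, 0.027, 0, 0, 0, 1, 0, 0, 0.026, 0, 0, 0, 1, 0, 0, 0.027, 0, 0, 0, 1, 0, 0, 0.008, 0, 0, 0, 1, 0, 0, 0.009, 0, 0, 0, 1, 0, 0, 0, 0, 0, 0, 1, 0, 0, 0, 0, 0, 0, 0, 0, 0, 0, 0, 0, 0, 0, 0, 0, 0, 0, 0, 0, 0, 0, 0, 0, 0, 0, 0, 0, 0, 0, 0, 0, 0, 0, 0])

```text
t: 4.53
position: [0.5435, -0.1147, 0.0127]
ee_rot: [[0.996, -0.092, 0.0], [-0.092, -0.996, -0.001], [0.0, 0.001, -1.0]]
wrist_force: [-0.3, -1.4, 1.4]
gripper_width: 0.571
```

>>> carry_out(moves=[0, 0, -0.01, 0, 0, 0, 0, 0, 0, -0.025, 0, 0, 0, 0, 0, 0, -0.035, 0, 0, 0, 0, 0, 0, -0.035, 0, 0, 0, 0, 0, 0, -0.03, 0, 0, 0, 0, 0, 0, -0.015, 0, 0, 0, 0, 0, 0, 0, 0, 0, 0, 0, 0, 0, 0, 0, 0, 0, 0, 0, 0, 0, 0, 0, 0, 0])

```text
t: 5.65
position: [0.5424, -0.114, 0.1611]
ee_rot: [[0.996, -0.093, -0.003], [-0.093, -0.996, 0.001], [-0.003, -0.001, -1.0]]
wrist_force: [-0.4, -0.8, -6.8]
gripper_width: 0.575
```

```bash
cat > m.py <<'E'
from h import *
# moment in tool axes, mean of a few readings (trace/camera call advances 0.05 s)
F=[];M=[]
for i in range(4):
    s=ctrl.get_state(); F.append(s["ee_rot"].T@s["wrist_force"]); M.append(s["ee_rot"].T@s["moment"]); ctrl.read_camera("side")
M=np.array(M); print(round(s["t"],2),s["position"],"F",np.mean(F,0),"M tool",M.mean(0),"sd",M.std(0),"z",s["ee_rot"][:,2],"w",round(s["gripper_width"],3))
E
python3 m.py
```

```text
5.8 [ 0.543  -0.1142  0.1617] F [-0.424   0.4118  6.5952] M tool [ 0.0421 -0.0019  0.0158] sd [0.0267 0.0223 0.0315] z [-0.0016  0.0007 -1.    ] w 0.572
```

>>> carry_out(moves=[0, 0, 0, 0, 5, 0, 0, 0, 0, 0, 0, 9, 0, 0, 0, 0, 0, 0, 10, 0, 0, 0, 0, 0, 0, 9, 0, 0, 0, 0, 0, 0, 5, 0, 0, 0, 0, 0, 0, 0, 0, 0, 0, 0, 0, 0, 0, 0, 0, 0, 0, 0, 0, 0, 0, 0, 0, 0, 0, 0, 0, 0, 0])

```text
t: 6.98
position: [0.5513, -0.1009, 0.1629]
ee_rot: [[0.864, -0.063, 0.5], [-0.074, -0.997, 0.004], [0.498, -0.04, -0.866]]
wrist_force: [0.5, 0.4, -6.7]
gripper_width: 0.57
```

```bash
python3 m.py
```

```text
7.12 [ 0.551  -0.1008  0.1627] F [-3.2881  0.0566  5.2161] M tool [-0.019  -0.8306 -0.002 ] sd [0.0235 0.0272 0.0371] z [ 0.4994  0.0038 -0.8663] w 0.573
```

>>> carry_out(moves=[0, 0, 0, 0, -3, 0, 0, 0, 0, 0, 0, -5, 0, 0, 0, 0, 0, 0, -7, 0, 0, 0, 0, 0, 0, -8, 0, 0, 0, 0, 0, 0, -7, 0, 0, 0, 0, 0, 0, -5, 0, 0, 0, 0, 0, 0, -3, 0, 0, 0, 0, 0, 0, 0, 0, 0, 0, 0, 0, 0, 0, 0, 0])

```text
t: 8.3
position: [0.5505, -0.1005, 0.1624]
ee_rot: [[0.988, -0.063, -0.137], [-0.057, -0.997, 0.05], [-0.14, -0.041, -0.989]]
wrist_force: [-0.5, 0.7, -7.1]
gripper_width: 0.576
```

```bash
python3 m.py
```

```text
8.45 [ 0.5504 -0.1007  0.1627] F [0.3556 0.4276 6.4195] M tool [-0.0407  0.1961  0.005 ] sd [0.0195 0.0281 0.011 ] z [-0.1374  0.0495 -0.9893] w 0.573
```

Run:
```python
from h import *
s=ctrl.get_state(); print(s["qpos"])
```

```text
[-0.378   0.575   1.5482 -0.0052  1.1648  1.2557]
```

>>> carry_out(moves=[0, 0, 0, 0, -4, 0, 0, 0, 0, 0, 0, -6, 0, 0, 0, 0, 0, 0, -6, 0, 0, 0, 0, 0, 0, -6, 0, 0, 0, 0, 0, 0, -6, 0, 0, 0, 0, 0, 0, -3, 0, 0, 0, 0, 0, 0, 0, 0, 0, 0, 0, 0, 0, 0, 0, 0, 0, 0, 0, 0, 0, 0, 0])

```text
t: 9.62
position: [0.5509, -0.1008, 0.1632]
ee_rot: [[0.778, -0.063, -0.626], [-0.024, -0.997, 0.071], [-0.628, -0.041, -0.777]]
wrist_force: [0.5, 0.1, -6.4]
gripper_width: 0.573
```

```bash
python3 m.py;  python3 - <<'E'
from h import *
s=ctrl.get_state(); print(s["qpos"])
plan([(.543,-.114,.17,-6,9)],0)
E
```

```text
9.78 [ 0.5509 -0.1008  0.1632] F [3.8639 0.2949 4.761 ] M tool [-0.0419  1.0409 -0.0095] sd [0.0317 0.0245 0.0171] z [-0.6261  0.0713 -0.7765] w 0.574
[-0.3118  0.8365  1.1677 -0.1281  1.8079  1.321 ]
9 -0.001, 0.001, 0, -0.2, 4.3, 0.3, 0, -0.001, 0.002, 0, -0.2, 4.3, 0.3, 0, -0.001, 0.002, 0, -0.2, 4.4, 0.4, 0, -0.001, 0.001, -0.001, -0.1, 4.3, 0.4, 0, -0.001, 0.002, 0, -0.1, 4.4, 0.3, 0, -0.001, 0.001, -0.001, -0.2, 4.3, 0.4, 0, -0.001, 0.002, -0.001, -0.1, 4.4, 0.3, 0, -0.001, 0.001, -0.001, -0.2, 4.3, 0.4, 0, -0.001, 0.002, 0, -0.1, 4.4, 0.3, 0
```

>>> carry_out(moves=[-0.001, 0.001, 0, -0.2, 3, 0.3, 0, -0.001, 0.002, 0, -0.2, 4.3, 0.3, 0, -0.001, 0.002, 0, -0.2, 4.7, 0.4, 0, -0.001, 0.001, -0.001, -0.1, 5, 0.4, 0, -0.001, 0.002, 0, -0.1, 5, 0.3, 0, -0.001, 0.001, -0.001, -0.2, 5, 0.4, 0, -0.001, 0.002, -0.001, -0.1, 5, 0.3, 0, -0.001, 0.001, -0.001, -0.2, 4.3, 0.4, 0, -0.001, 0.002, 0, -0.1, 3, 0.3, 0, 0, 0, 0, 0, 0, 0, 0, 0, 0, 0, 0, 0, 0, 0])

```text
t: 11.2
position: [0.5426, -0.1143, 0.1696]
ee_rot: [[0.995, -0.104, 0.002], [-0.104, -0.995, 0.001], [0.002, -0.001, -1.0]]
wrist_force: [0.3, 0.3, -6.0]
gripper_width: 0.573
```

```bash
python3 m.py;  python3 - <<'E'
from h import *
s=ctrl.get_state(); print(s["qpos"],s["ee_rot"])
E
```

```text
11.35 [ 0.5431 -0.1143  0.1693] F [-0.0971 -0.1172  6.6232] M tool [ 0.0359 -0.0467  0.0008] sd [0.0137 0.0104 0.0088] z [ 0.0029  0.0009 -1.    ] w 0.569
[-0.4099  0.5027  1.6657  0.0024  0.9709  1.2636] [[ 0.9946 -0.1039  0.0029]
 [-0.1039 -0.9946  0.0009]
 [ 0.0028 -0.0012 -1.    ]]
```

V1 is jammed: the moment offset is about −0.03 N m after tipping either way, where a good valve would swing by 0.22. It goes to the red tray. I'll take a closer look at the tray first.

Run:
```python
from h import *
plan([(.43,.33,.21,-10.5,12)],0)
```

```text
12 -0.013, -0.036, -0.003, 0, 0, 0.4, 0, -0.013, -0.036, -0.003, 0, 0, 0.4, 0, -0.014, -0.036, -0.003, 0, 0, 0.4, 0, -0.014, -0.035, -0.004, 0, 0, 0.4, 0, -0.014, -0.035, -0.003, 0, 0, 0.4, 0, -0.015, -0.035, -0.004, 0, 0, 0.4, 0, -0.015, -0.035, -0.003, 0, 0, 0.4, 0, -0.015, -0.035, -0.004, 0, 0, 0.3, 0, -0.015, -0.035, -0.003, 0, 0, 0.4, 0, -0.015, -0.035, -0.004, 0, -0.1, 0.3, 0, -0.016, -0.035, -0.003, 0, 0, 0.4, 0, -0.016, -0.036, -0.004, -0.1, -0.1, 0.3, 0
```

>>> carry_out(moves=[-0.007, -0.018, -0.003, 0, 0, 0.4, 0, -0.013, -0.036, -0.003, 0, 0, 0.4, 0, -0.014, -0.036, -0.003, 0, 0, 0.4, 0, -0.014, -0.035, -0.004, 0, 0, 0.4, 0, -0.014, -0.035, -0.003, 0, 0, 0.4, 0, -0.015, -0.035, -0.004, 0, 0, 0.4, 0, -0.015, -0.035, -0.003, 0, 0, 0.4, 0, -0.015, -0.035, -0.004, 0, 0, 0.3, 0, -0.015, -0.035, -0.003, 0, 0, 0.4, 0, -0.015, -0.035, -0.004, 0, 0, 0.3, 0, -0.016, -0.035, -0.003, 0, 0, 0.4, 0, -0.016, -0.036, -0.004, 0, 0, 0.3, 0, -0.006, -0.018, 0, 0, 0, 0, 0, 0, 0, 0, 0, 0, 0, 0, 0, 0, 0, 0, 0, 0, 0])

```text
t: 13.28
position: [0.4303, 0.3298, 0.21]
ee_rot: [[0.983, -0.182, 0.002], [-0.182, -0.983, -0.001], [0.002, 0.0, -1.0]]
wrist_force: [0.2, -0.6, -5.8]
gripper_width: 0.575
```

Run:
```python
from h import *
im=ctrl.read_camera("wrist"); cv2.imwrite("pics/w2.png",im[...,::-1])
s=ctrl.get_state(); print(s["t"],s["position"],s["ee_rot"])
for d in ctrl.trace("red_tray","wrist"): print(d["confidence"],d["rect"])
```

```text
13.325 [0.4306 0.3296 0.2101] [[ 0.9832 -0.1827  0.0024]
 [-0.1827 -0.9832 -0.0003]
 [ 0.0024 -0.0001 -1.    ]]
0.6 [191.5, 37.0, 224.6, 199.7]
```

View pics/w2.png

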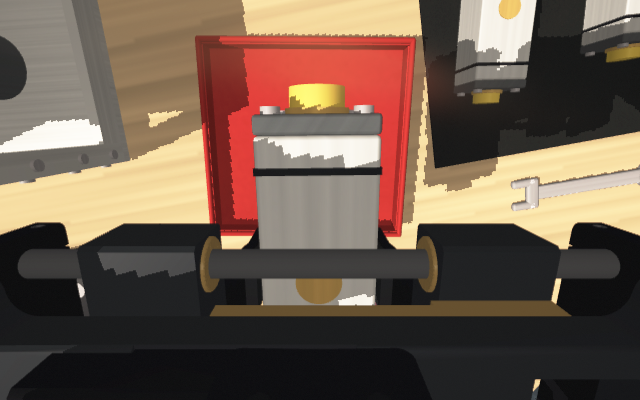

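The held valve is over the red tray, whose rim corners are at (196,37), (416,38), (402,236) and (210,236).

Run:
```python
from h import *
P=np.array([ray("wrist",u,v,.026)[:2] for u,v in [(196,37),(416,38),(402,236),(210,236)]])
print(P,P.mean(0)); L=lambda a,b:np.hypot(*(P[a]-P[b])); print(L(0,1),L(1,2),L(2,3),L(3,0))
d=P[0]-P[3]+P[1]-P[2]; y=np.arctan2(d[1],d[0]); print(np.degrees(y))
c=P[:2].mean(0)-.105*np.array([np.cos(y),np.sin(y)]); c2=c+.05*np.array([-np.sin(y),np.cos(y)]); print(c,c2)
# held valve: dot & plug in tool frame
s=ctrl.get_state()
for u,v in [(319,288),(317,97)]:
    q=ray("wrist",u,v,s["position"][2]+.016+(.025 if v>200 else 0)); print("held",s["ee_rot"].T@(q-s["position"]))
plan([(*c2,.10,-10.5,6),(*c2,.03,-10.5,4)],0)
```

```text
[[0.6025 0.4234]
 [0.5607 0.2039]
 [0.3512 0.2432]
 [0.3927 0.4664]] [0.4768 0.3342]
0.22348475977115018 0.21318375545441945 0.2269885011372214 0.2141916007037167
-11.106156664597474
[0.4786 0.3339] [0.4882 0.3829]
held [-0.0029  0.0009 -0.041 ]
held [ 0.0773 -0.     -0.0158]
10 0.008, -0.011, 0.018, 0, 0, 0, 0, 0.008, -0.01, 0.018, 0, 0, 0, 0, 0.008, -0.011, 0.019, 0, 0, 0, 0, 0.007, -0.01, 0.018, 0, -0.1, 0, 0, 0.008, -0.011, 0.019, 0, 0, 0, 0, 0.007, -0.01, 0.018, 0, -0.1, -0.1, 0, 0, 0, 0.018, 0, 0, 0, 0, 0, 0, 0.017, 0, 0, 0, 0, 0, 0, 0.018, 0, 0, 0, 0, 0, 0, 0.017, 0, 0, 0, 0
```

>>> carry_out(moves=[0.008, -0.011, 0.018, 0, 0, 0, 0, 0.008, -0.01, 0.018, 0, 0, -0.1, 0, 0.008, -0.011, 0.019, 0, 0, -0.1, 0, 0.007, -0.01, 0.018, 0, -0.1, -0.1, 0, 0.008, -0.011, 0.019, 0, 0, -0.1, 0, 0.007, -0.009, 0.018, 0, 0, -0.1, 0, 0, 0, 0.018, 0, 0, 0, 0, 0, 0, 0.017, 0, 0, 0, 0, 0, 0, 0.018, 0, 0, 0, 0, 0, 0, 0.017, 0, 0, 0, 0, 0, 0, 0.006, 0, 0, 0, 0, 0, 0, 0.004, 0, 0, 0, 0, 0, 0, 0.003, 0, 0, 0, 0, 0, 0, 0.002, 0, 0, 0, 0, 0, 0, 0, 0, 0, 0, 0])

```text
t: 15.25
position: [0.4877, 0.3836, 0.0158]
ee_rot: [[0.985, -0.173, 0.002], [-0.173, -0.985, 0.001], [0.002, -0.002, -1.0]]
wrist_force: [0.1, 0.6, -5.7]
gripper_width: 0.575
```

>>> carry_out(moves=[0, 0, 0.001, 0, 0, 0, 0, 0, 0, 0.001, 0, 0, 0, 0, 0, 0, 0, 0, 0, 0, 0])

```text
t: 15.62
position: [0.4878, 0.3836, 0.0138]
ee_rot: [[0.985, -0.173, 0.002], [-0.173, -0.985, 0.001], [0.002, -0.002, -1.0]]
wrist_force: [0.5, 0.6, -5.1]
gripper_width: 0.572
```

>>> carry_out(moves=[0, 0, 0.001, 0, 0, 0, 0, 0, 0, 0.0005, 0, 0, 0, 0, 0, 0, 0, 0, 0, 0, 0])

```text
t: 16.0
position: [0.4878, 0.3836, 0.0137]
ee_rot: [[0.985, -0.173, 0.002], [-0.173, -0.985, 0.001], [0.002, -0.002, -1.0]]
wrist_force: [-1.1, -1.0, 5.8]
gripper_width: 0.57
```

Run:
```python
from h import *
p=np.array([.4878,.3836,.1137])
plan([(.567,.1262,.1137,-10,8),(.567,.1262,.03,-10,3),(.567,.1262,.0125,-10,2)],1,p=p)
```

```text
13 0.015, 0.03, 0, 0, 0, 0, 1, 0.015, 0.03, 0, 0, 0, 0, 1, 0.015, 0.03, 0, 0, 0, 0, 1, 0.016, 0.03, 0, 0, 0, 0, 1, 0.015, 0.03, 0, 0, 0, 0, 1, 0.016, 0.03, 0, 0, 0, 0, 1, 0.015, 0.03, 0, 0, -0.1, 0, 1, 0.016, 0.03, 0, -0.1, 0, 0, 1, 0, 0, 0.028, 0, 0, 0, 1, 0, 0, 0.028, 0, 0, 0, 1, 0, 0, 0.028, 0, 0, 0, 1, 0, 0, 0.009, 0, 0, 0, 1, 0, 0, 0.008, 0, 0, 0, 1
```

>>> carry_out(moves=[0, 0, 0, 0, 0, 0, 0.7, 0, 0, 0, 0, 0, 0, 0.7, 0, 0, 0, 0, 0, 0, 0.7, 0, 0, -0.01, 0, 0, 0, 0.7, 0, 0, -0.025, 0, 0, 0, 0.7, 0, 0, -0.035, 0, 0, 0, 0.7, 0, 0, -0.03, 0, 0, 0, 0.7])

```text
t: 16.88
position: [0.4877, 0.3836, 0.1138]
ee_rot: [[0.985, -0.173, 0.003], [-0.173, -0.985, 0.002], [0.002, -0.002, -1.0]]
wrist_force: [-0.1, 1.3, -0.0]
gripper_width: 0.702
```

>>> carry_out(moves=[0.015, 0.03, 0, 0, 0, 0, 1, 0.015, 0.03, 0, 0, 0, 0, 1, 0.015, 0.03, 0, 0, 0, 0, 1, 0.016, 0.03, 0, 0, 0, 0, 1, 0.015, 0.03, 0, 0, 0, 0, 1, 0.016, 0.03, 0, 0, 0, 0, 1, 0.015, 0.03, 0, 0, -0.1, 0, 1, 0.016, 0.03, 0, -0.1, 0, 0, 1, 0, 0, 0.028, 0, 0, 0, 1, 0, 0, 0.028, 0, 0, 0, 1, 0, 0, 0.028, 0, 0, 0, 1, 0, 0, 0.009, 0, 0, 0, 1, 0, 0, 0.008, 0, 0, 0, 1, 0, 0, 0, 0, 0, 0, 1, 0, 0, 0, 0, 0, 0, 0, 0, 0, 0, 0, 0, 0, 0, 0, 0, 0, 0, 0, 0, 0, 0, 0, 0, 0, 0, 0, 0, 0, 0, 0, 0, 0, 0, 0])

```text
t: 19.25
position: [0.5672, 0.126, 0.0111]
ee_rot: [[0.985, -0.173, 0.0], [-0.173, -0.985, 0.0], [0.0, -0.0, -1.0]]
wrist_force: [0.6, 1.4, 0.3]
gripper_width: 0.573
```

>>> carry_out(moves=[0, 0, -0.01, 0, 0, 0, 0, 0, 0, -0.025, 0, 0, 0, 0, 0, 0, -0.035, 0, 0, 0, 0, 0, 0, -0.035, 0, 0, 0, 0, 0, 0, -0.03, 0, 0, 0, 0, 0, 0, -0.02, 0, 0, 0, 0, 0, 0, 0, 0, 0, 0, 0, 0, 0, 0, 0, 0, 0, 0])

```text
t: 20.25
position: [0.5655, 0.1256, 0.1647]
ee_rot: [[0.985, -0.173, -0.004], [-0.173, -0.985, -0.001], [-0.003, 0.001, -1.0]]
wrist_force: [-1.1, -0.2, -6.4]
gripper_width: 0.576
```

```bash
python3 m.py
```

```text
20.4 [0.5659 0.1256 0.1644] F [-0.185  -0.2094  6.0995] M tool [ 0.0304 -0.0187  0.0194] sd [0.0179 0.0134 0.0175] z [-0.0036 -0.0004 -1.    ] w 0.569
```

>>> carry_out(moves=[0, 0, 0, 0, -3, 0, 0, 0, 0, 0, 0, -5, 0, 0, 0, 0, 0, 0, -6, 0, 0, 0, 0, 0, 0, -6, 0, 0, 0, 0, 0, 0, -6, 0, 0, 0, 0, 0, 0, -6, 0, 0, 0, 0, 0, 0, -4, 0, 0, 0, 0, 0, 0, 0, 0, 0, 0, 0, 0, 0, 0, 0, 0, 0, 0, 0, 0, 0, 0, 0])

```text
t: 21.7
position: [0.5669, 0.126, 0.1664]
ee_rot: [[0.798, -0.173, -0.578], [-0.14, -0.985, 0.101], [-0.587, 0.0, -0.81]]
wrist_force: [-0.1, -0.9, -6.3]
gripper_width: 0.575
```

```bash
python3 m.py
python3 - <<'E'
from h import *
plan([(.567,.126,.17,-10,9)],0)
E
```

```text
21.85 [0.567  0.1259 0.1665] F [ 3.4595 -0.2147  4.9306] M tool [-0.0035  0.8662 -0.0258] sd [0.0183 0.0145 0.0116] z [-0.5781  0.1014 -0.8097] w 0.572
9 0, 0, 0, 0, 4, 0, 0, 0, 0, 0, 0, 4, 0, 0, 0, 0, 0, 0, 4, 0, 0, 0, 0, -0.001, 0, 4, 0, 0, 0, 0, 0, 0, 4, 0, 0, 0, 0, -0.001, 0, 4, 0, 0, 0, 0, -0.001, 0, 4, 0, 0, 0, 0, 0, 0, 4, 0, 0, -0.001, 0, -0.001, 0, 3.9, 0, 0
```

>>> carry_out(moves=[0, 0, 0, 0, 3, 0, 0, 0, 0, 0, 0, 4, 0, 0, 0, 0, 0, 0, 4.4, 0, 0, 0, 0, -0.001, 0, 4.4, 0, 0, 0, 0, 0, 0, 4.4, 0, 0, 0, 0, -0.001, 0, 4.4, 0, 0, 0, 0, -0.001, 0, 4.4, 0, 0, 0, 0, 0, 0, 4, 0, 0, -0.001, 0, -0.001, 0, 3, 0, 0, 0, 0, 0, 0, 0, 0, 0, 0, 0, 0, 0, 0, 0, 0])

```text
t: 23.28
position: [0.5669, 0.1258, 0.1701]
ee_rot: [[0.985, -0.173, -0.001], [-0.173, -0.985, -0.0], [-0.001, 0.0, -1.0]]
wrist_force: [0.4, 0.5, -6.1]
gripper_width: 0.576
```

```bash
python3 m.py
python3 - <<'E'
from h import *
plan([(.44,-.34,.21,-11,12)],0)
E
```

```text
23.43 [0.5674 0.1256 0.1697] F [0.2549 0.0737 6.1928] M tool [ 0.0485 -0.1143  0.0091] sd [0.0318 0.0181 0.0334] z [-0.0008 -0.0002 -1.    ] w 0.572
12 -0.004, 0.04, -0.003, 0, 0, 0.1, 0, -0.004, 0.04, -0.003, 0, 0, 0.1, 0, -0.004, 0.04, -0.003, 0, 0, 0.1, 0, -0.003, 0.04, -0.003, 0, 0, 0.1, 0, -0.003, 0.04, -0.004, 0, 0, 0.1, 0, -0.003, 0.04, -0.003, 0, 0, 0.1, 0, -0.003, 0.04, -0.004, 0, 0, 0.1, 0, -0.003, 0.04, -0.003, 0, 0, 0.1, 0, -0.003, 0.04, -0.004, 0, 0, 0, 0, -0.003, 0.04, -0.003, 0, 0, 0.1, 0, -0.004, 0.041, -0.004, 0, 0, 0, 0, -0.003, 0.04, -0.003, 0, 0, 0.1, 0
```

V3's moment shifted by −0.10 N m, so it is good and goes to the blue tray.

>>> carry_out(moves=[-0.002, 0.02, -0.003, 0, 0, 0, 0, -0.004, 0.04, -0.003, 0, 0, 0.1, 0, -0.004, 0.04, -0.003, 0, 0, 0.1, 0, -0.003, 0.04, -0.003, 0, 0, 0.1, 0, -0.003, 0.04, -0.004, 0, 0, 0.1, 0, -0.003, 0.04, -0.003, 0, 0, 0.1, 0, -0.003, 0.04, -0.004, 0, 0, 0.1, 0, -0.003, 0.04, -0.003, 0, 0, 0.1, 0, -0.003, 0.04, -0.004, 0, 0, 0, 0, -0.003, 0.04, -0.003, 0, 0, 0.1, 0, -0.004, 0.041, -0.004, 0, 0, 0, 0, -0.003, 0.04, -0.003, 0, 0, 0.1, 0, -0.002, 0.02, 0, 0, 0, 0, 0, 0, 0, 0, 0, 0, 0, 0, 0, 0, 0, 0, 0, 0, 0])

```text
t: 25.35
position: [0.4399, -0.3385, 0.2096]
ee_rot: [[0.982, -0.189, -0.002], [-0.189, -0.982, 0.002], [-0.002, -0.002, -1.0]]
wrist_force: [-0.2, -0.6, -6.3]
gripper_width: 0.572
```

Run:
```python
from h import *
im=ctrl.read_camera("wrist"); cv2.imwrite("pics/w3.png",im[...,::-1])
s=ctrl.get_state(); print(s["t"],s["position"],s["ee_rot"])
```

```text
25.4 [ 0.4402 -0.3383  0.2097] [[ 0.9822 -0.1878 -0.0013]
 [-0.1878 -0.9822  0.0017]
 [-0.0016 -0.0014 -1.    ]]
```

View pics/w3.png

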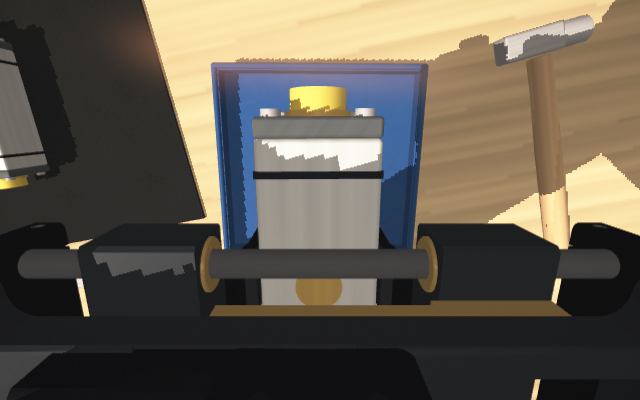

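The valve is over the blue tray, with the far rim corners at (212,63) and (428,64). The side rims run down to (224,246) and (415,248).

Run:
```python
from h import *
P=np.array([ray("wrist",u,v,.026)[:2] for u,v in [(212,63),(428,64),(415,248),(224,246)]])
print(P,np.hypot(*(P[0]-P[1])),np.hypot(*(P[2]-P[3])))
d=P[0]-P[1]; y=np.arctan2(-d[0],d[1]); e=P[0]-P[3]+P[1]-P[2]; print(np.degrees(y),np.degrees(np.arctan2(e[1],e[0])))
y=np.radians(-11)
c=P[:2].mean(0)-.105*np.array([np.cos(y),np.sin(y)]); n=np.array([-np.sin(y),np.cos(y)]); a,b=c-.05*n,c+.05*n; print(c,a,b)
plan([(*a,.10,-11,6),(*a,.03,-11,4),(*a,.015,-11,3)],0)
```

```text
[[ 0.5847 -0.2545]
 [ 0.5419 -0.4733]
 [ 0.3415 -0.4372]
 [ 0.3867 -0.2139]] 0.22287617427726608 0.22776807772709454
-11.06971193573331 -10.892539440491948
[ 0.4602 -0.3439] [ 0.4507 -0.3929] [ 0.4697 -0.2948]
13 0.003, 0.009, 0.018, 0, 0, 0, 0, 0.004, 0.009, 0.018, 0, 0, 0, 0, 0.003, 0.008, 0.018, 0, 0, 0, 0, 0.004, 0.009, 0.019, 0, 0, 0.1, 0, 0.003, 0.008, 0.018, 0, 0, 0, 0, 0.004, 0.009, 0.019, -0.1, 0.1, 0.1, 0, 0, 0, 0.017, 0, 0, 0, 0, 0, 0, 0.018, 0, 0, 0, 0, 0, 0, 0.017, 0, 0, 0, 0, 0, 0, 0.018, 0, 0, 0, 0, 0, 0, 0.005, 0, 0, 0, 0, 0, 0, 0.005, 0, 0, 0, 0, 0, 0, 0.005, 0, 0, 0, 0
```

>>> carry_out(moves=[0.003, 0.009, 0.018, 0, 0, 0, 0, 0.004, 0.009, 0.018, 0, 0, 0, 0, 0.003, 0.008, 0.018, 0, 0, 0, 0, 0.004, 0.009, 0.019, 0, 0, 0.1, 0, 0.003, 0.008, 0.018, 0, 0, 0, 0, 0.004, 0.009, 0.019, 0, 0, 0.1, 0, 0, 0, 0.017, 0, 0, 0, 0, 0, 0, 0.018, 0, 0, 0, 0, 0, 0, 0.017, 0, 0, 0, 0, 0, 0, 0.018, 0, 0, 0, 0, 0, 0, 0.007, 0, 0, 0, 0, 0, 0, 0.005, 0, 0, 0, 0, 0, 0, 0.003, 0, 0, 0, 0, 0, 0, 0.002, 0, 0, 0, 0, 0, 0, 0, 0, 0, 0, 0])

```text
t: 27.28
position: [0.4512, -0.3953, 0.0133]
ee_rot: [[0.981, -0.192, 0.0], [-0.192, -0.981, -0.001], [0.0, 0.001, -1.0]]
wrist_force: [-0.1, 0.4, -5.2]
gripper_width: 0.574
```

>>> carry_out(moves=[0, 0, 0.001, 0, 0, 0, 0, 0, 0, 0.0007, 0, 0, 0, 0, 0, 0, 0, 0, 0, 0, 0])

```text
t: 27.65
position: [0.4513, -0.3953, 0.0121]
ee_rot: [[0.981, -0.192, 0.0], [-0.192, -0.981, -0.001], [0.0, 0.001, -1.0]]
wrist_force: [-0.9, 0.4, 0.4]
gripper_width: 0.575
```

Contact. I'll release, rise, and go to V2.

>>> carry_out(moves=[0, 0, 0.0005, 0, 0, 0, 0, 0, 0, 0, 0, 0, 0, 0.7, 0, 0, 0, 0, 0, 0, 0.7, 0, 0, 0, 0, 0, 0, 0.7, 0, 0, -0.01, 0, 0, 0, 0.7, 0, 0, -0.025, 0, 0, 0, 0.7, 0, 0, -0.035, 0, 0, 0, 0.7, 0, 0, -0.03, 0, 0, 0, 0.7])

```text
t: 28.65
position: [0.4513, -0.3953, 0.1126]
ee_rot: [[0.981, -0.192, 0.0], [-0.192, -0.981, -0.001], [0.001, 0.001, -1.0]]
wrist_force: [-0.1, -0.7, -0.4]
gripper_width: 0.701
```

Run:
```python
from h import *
plan([(.584,-.0085,.113,-6,11),(.584,-.0085,.03,-6,3),(.584,-.0085,.0125,-6,2)],1)
```

```text
16 0.005, -0.037, 0, 0, 0, -0.5, 1, 0.005, -0.037, 0, 0, 0, -0.5, 1, 0.006, -0.037, 0, 0, 0, -0.5, 1, 0.006, -0.037, 0, 0, 0, -0.4, 1, 0.006, -0.036, 0, 0, 0, -0.5, 1, 0.007, -0.037, 0, 0, 0, -0.4, 1, 0.007, -0.036, 0, 0, 0, -0.5, 1, 0.007, -0.036, 0, 0, 0, -0.4, 1, 0.007, -0.036, 0, 0, 0, -0.5, 1, 0.008, -0.037, 0, 0, 0, -0.4, 1, 0.008, -0.036, -0.001, 0.1, 0, -0.5, 1, 0, 0, 0.028, 0, 0, 0, 1, 0, 0, 0.028, 0, 0, 0, 1, 0, 0, 0.027, 0, 0, 0, 1, 0, 0, 0.009, 0, 0, 0, 1, 0, 0, 0.009, 0, 0, 0, 1
```

>>> carry_out(moves=[0.005, -0.037, 0, 0, 0, -0.5, 1, 0.005, -0.037, 0, 0, 0, -0.5, 1, 0.006, -0.037, 0, 0, 0, -0.5, 1, 0.006, -0.037, 0, 0, 0, -0.4, 1, 0.006, -0.036, 0, 0, 0, -0.5, 1, 0.007, -0.037, 0, 0, 0, -0.4, 1, 0.007, -0.036, 0, 0, 0, -0.5, 1, 0.007, -0.036, 0, 0, 0, -0.4, 1, 0.007, -0.036, 0, 0, 0, -0.5, 1, 0.008, -0.037, 0, 0, 0, -0.4, 1, 0.008, -0.036, -0.001, 0.1, 0, -0.5, 1, 0, 0, 0.028, 0, 0, 0, 1, 0, 0, 0.028, 0, 0, 0, 1, 0, 0, 0.027, 0, 0, 0, 1, 0, 0, 0.009, 0, 0, 0, 1, 0, 0, 0.009, 0, 0, 0, 1, 0, 0, 0, 0, 0, 0, 1])

```text
t: 30.78
position: [0.5835, -0.0085, 0.0108]
ee_rot: [[0.995, -0.104, 0.0], [-0.104, -0.995, 0.001], [-0.0, -0.001, -1.0]]
wrist_force: [0.9, -0.4, 0.2]
gripper_width: 0.999
```

>>> carry_out(moves=[0, 0, 0, 0, 0, 0, 0, 0, 0, 0, 0, 0, 0, 0, 0, 0, 0, 0, 0, 0, 0, 0, 0, 0, 0, 0, 0, 0, 0, 0, 0, 0, 0, 0, 0, 0, 0, -0.01, 0, 0, 0, 0, 0, 0, -0.025, 0, 0, 0, 0, 0, 0, -0.035, 0, 0, 0, 0, 0, 0, -0.035, 0, 0, 0, 0, 0, 0, -0.03, 0, 0, 0, 0, 0, 0, -0.02, 0, 0, 0, 0, 0, 0, 0, 0, 0, 0, 0, 0, 0, 0, 0, 0, 0, 0])

```text
t: 32.4
position: [0.582, -0.0084, 0.1644]
ee_rot: [[0.995, -0.104, -0.003], [-0.104, -0.995, 0.002], [-0.003, -0.002, -1.0]]
wrist_force: [0.2, 0.4, -6.0]
gripper_width: 0.574
```

```bash
python3 m.py
```

```text
32.55 [ 0.5823 -0.0084  0.1641] F [-0.2338 -0.3081  6.1004] M tool [ 0.038  -0.0169  0.0112] sd [0.0079 0.0377 0.0286] z [-0.0034  0.0021 -1.    ] w 0.571
```

>>> carry_out(moves=[0, 0, 0, 0, -3, 0, 0, 0, 0, 0, 0, -5, 0, 0, 0, 0, 0, 0, -6, 0, 0, 0, 0, 0, 0, -6, 0, 0, 0, 0, 0, 0, -6, 0, 0, 0, 0, 0, 0, -6, 0, 0, 0, 0, 0, 0, -4, 0, 0, 0, 0, 0, 0, 0, 0, 0, 0, 0, 0, 0, 0, 0, 0, 0, 0, 0, 0, 0, 0, 0])

```text
t: 33.85
position: [0.5834, -0.0086, 0.1661]
ee_rot: [[0.805, -0.104, -0.583], [-0.084, -0.995, 0.062], [-0.587, -0.001, -0.81]]
wrist_force: [-0.2, 0.2, -5.5]
gripper_width: 0.57
```

```bash
python3 m.py
python3 - <<'E'
from h import *
plan([(.584,-.0085,.17,-6,9)],0)
E
```

```text
34.0 [ 0.5834 -0.0086  0.1663] F [ 3.5108 -0.2059  4.6785] M tool [ 0.032   0.9138 -0.0201] sd [0.018  0.0388 0.0304] z [-0.5836  0.0622 -0.8097] w 0.574
9 0, 0, 0, 0, 4, 0, 0, 0, 0, 0, 0, 4, 0, 0, 0, 0, -0.001, 0, 4, 0, 0, 0, 0, 0, 0, 4, 0, 0, 0, 0, -0.001, 0, 4, 0, 0, 0, 0, 0, 0, 4, 0, 0, 0, 0, -0.001, 0, 4, 0, 0, 0, 0, 0, 0, 4, 0, 0, -0.001, 0, -0.001, -0.1, 3.9, 0, 0
```

>>> carry_out(moves=[0, 0, 0, 0, 3, 0, 0, 0, 0, 0, 0, 4, 0, 0, 0, 0, 0, 0, 4.4, 0, 0, 0, 0, -0.001, 0, 4.4, 0, 0, 0, 0, 0, 0, 4.4, 0, 0, 0, 0, -0.001, 0, 4.4, 0, 0, 0, 0, -0.001, 0, 4.4, 0, 0, 0, 0, 0, 0, 4, 0, 0, -0.001, 0, -0.001, 0, 3, 0, 0, 0, 0, 0, 0, 0, 0, 0, 0, 0, 0, 0, 0, 0, 0])

```text
t: 35.42
position: [0.5833, -0.0087, 0.1698]
ee_rot: [[0.995, -0.104, -0.001], [-0.104, -0.995, 0.001], [-0.001, -0.001, -1.0]]
wrist_force: [-0.5, 0.2, -6.0]
gripper_width: 0.576
```

```bash
python3 m.py; python3 m.py
```

```text
35.58 [ 0.5837 -0.0087  0.1695] F [0.0445 0.0564 5.9907] M tool [ 0.0375 -0.0327 -0.0005] sd [0.0076 0.0216 0.0169] z [-0.0006  0.0015 -1.    ] w 0.578
35.77 [ 0.5834 -0.0086  0.1694] F [0.057  0.2564 6.5314] M tool [-0.0006 -0.0481  0.0148] sd [0.0176 0.0157 0.0247] z [-0.0006  0.0015 -1.    ] w 0.572
```

V2's change is about −0.02, so it looks jammed. The noise is noticeable and there is time to spare, so I'll tip it the other way as a check.

>>> carry_out(moves=[0, 0, 0, 0, 3, 0, 0, 0, 0, 0, 0, 5, 0, 0, 0, 0, 0, 0, 5, 0, 0, 0, 0, 0, 0, 5, 0, 0, 0, 0, 0, 0, 5, 0, 0, 0, 0, 0, 0, 5, 0, 0, 0, 0, 0, 0, 5, 0, 0, 0, 0, 0, 0, 3, 0, 0, 0, 0, 0, 0, 0, 0, 0, 0, 0, 0, 0, 0, 0, 0, 0, 0, 0, 0, 0, 0, 0])

```text
t: 37.2
position: [0.5871, -0.0016, 0.1707]
ee_rot: [[0.835, -0.089, 0.544], [-0.086, -0.996, -0.031], [0.544, -0.021, -0.839]]
wrist_force: [0.3, -1.1, -6.5]
gripper_width: 0.573
```

```bash
python3 m.py
python3 - <<'E'
from h import *
plan([(.584,-.0085,.17,-6,9)],0)
E
```

```text
37.35 [ 0.5868 -0.0015  0.1705] F [-3.113   0.6664  4.8187] M tool [-0.0238 -0.8214  0.0026] sd [0.0207 0.0132 0.0364] z [ 0.5435 -0.031  -0.8389] w 0.573
9 0, 0.001, 0, -0.2, -3.7, 0.1, 0, 0, 0.001, 0, -0.2, -3.7, 0, 0, 0, 0.001, 0, -0.1, -3.6, 0.1, 0, 0, 0.001, 0, -0.2, -3.7, 0, 0, 0, 0.001, 0, -0.1, -3.6, 0.1, 0, -0.001, 0.001, 0, -0.2, -3.7, 0, 0, 0, 0, 0, -0.1, -3.6, 0.1, 0, -0.001, 0.001, 0, -0.2, -3.7, 0, 0, 0, 0, 0, -0.1, -3.6, 0.1, 0
```

>>> carry_out(moves=[0, 0.001, 0, -0.2, -2.5, 0.1, 0, 0, 0.001, 0, -0.2, -3.7, 0, 0, 0, 0.001, 0, -0.1, -4, 0.1, 0, 0, 0.001, 0, -0.2, -4.2, 0, 0, 0, 0.001, 0, -0.1, -4.2, 0.1, 0, -0.001, 0.001, 0, -0.2, -4.2, 0, 0, 0, 0, 0, -0.1, -4, 0.1, 0, -0.001, 0.001, 0, -0.2, -3.7, 0, 0, 0, 0, 0, -0.1, -2.4, 0.1, 0, 0, 0, 0, 0, 0, 0, 0, 0, 0, 0, 0, 0, 0, 0])

```text
t: 38.78
position: [0.584, -0.0072, 0.1697]
ee_rot: [[0.995, -0.103, 0.009], [-0.103, -0.995, 0.002], [0.009, -0.003, -1.0]]
wrist_force: [-0.9, -0.7, -6.9]
gripper_width: 0.574
```

```bash
python3 m.py; python3 m.py
python3 - <<'E'
from h import *
plan([(.469,.285,.14,-11,10),(.469,.285,.03,-11,4)],0)
E
```

```text
38.92 [ 0.5838 -0.0072  0.1699] F [-0.0894  0.0908  6.0304] M tool [ 0.0305 -0.0112  0.0113] sd [0.0255 0.0096 0.0156] z [ 0.009   0.0025 -1.    ] w 0.574
39.12 [ 0.5842 -0.0072  0.17  ] F [-0.2688  0.1644  6.1056] M tool [ 0.0091 -0.0318  0.0361] sd [0.0276 0.0224 0.0371] z [ 0.0092  0.0025 -1.    ] w 0.57
14 -0.015, -0.028, 0.003, 0, -0.1, 0.5, 0, -0.015, -0.028, 0.003, 0, 0, 0.5, 0, -0.015, -0.028, 0.003, 0, -0.1, 0.5, 0, -0.015, -0.027, 0.003, 0, 0, 0.5, 0, -0.015, -0.027, 0.003, 0, -0.1, 0.5, 0, -0.016, -0.027, 0.003, 0, 0, 0.5, 0, -0.016, -0.027, 0.003, -0.1, 0, 0.5, 0, -0.016, -0.027, 0.003, 0, -0.1, 0.5, 0, -0.016, -0.027, 0.003, -0.1, 0, 0.5, 0, -0.017, -0.027, 0.003, 0, -0.1, 0.6, 0, 0, 0, 0.028, 0, 0, 0, 0, 0, 0, 0.027, 0, 0, 0, 0, 0, 0, 0.028, 0, 0, 0, 0, 0, 0, 0.027, 0, 0, 0, 0
```

V2 is jammed: about −0.04, then −0.02 N m, after opposite tips. It goes to the red tray's second slot.

>>> carry_out(moves=[-0.008, -0.014, 0, 0, -0.1, 0.5, 0, -0.015, -0.028, 0.003, 0, 0, 0.5, 0, -0.015, -0.028, 0.003, 0, -0.1, 0.5, 0, -0.015, -0.027, 0.003, 0, 0, 0.5, 0, -0.015, -0.027, 0.003, 0, -0.1, 0.5, 0, -0.016, -0.027, 0.003, 0, 0, 0.5, 0, -0.016, -0.027, 0.003, -0.1, 0, 0.5, 0, -0.016, -0.027, 0.003, 0, -0.1, 0.5, 0, -0.016, -0.027, 0.003, -0.1, 0, 0.5, 0, -0.017, -0.027, 0.003, 0, -0.1, 0.6, 0, -0.007, -0.014, 0.003, 0, 0, 0, 0, 0, 0, 0.028, 0, 0, 0, 0, 0, 0, 0.027, 0, 0, 0, 0, 0, 0, 0.028, 0, 0, 0, 0, 0, 0, 0, 0, 0, 0, 0])

```text
t: 41.05
position: [0.4684, 0.285, 0.0553]
ee_rot: [[0.982, -0.191, -0.005], [-0.191, -0.982, -0.002], [-0.005, 0.003, -1.0]]
wrist_force: [0.2, -0.7, -5.2]
gripper_width: 0.573
```

Run:
```python
from h import *
im=ctrl.read_camera("scene"); cv2.imwrite("pics/s2.png",cv2.resize(im[100:340,180:560,::-1],(798,504),interpolation=cv2.INTER_CUBIC))
s=ctrl.get_state(); print(s["t"],s["position"],s["ee_rot"])
plan([(.4685,.285,.03,-10.5,2),(.4685,.285,.0135,-10.5,4)],0)
```

```text
41.1 [0.4696 0.2855 0.0566] [[ 0.9816 -0.191  -0.002 ]
 [-0.191  -0.9816 -0.0004]
 [-0.0019  0.0008 -1.    ]]
6 0, 0, 0.013, 0, 0.1, -0.3, 0, -0.001, 0.001, 0.014, 0, 0, -0.2, 0, 0, 0, 0.004, 0, 0, 0, 0, 0, 0, 0.004, 0, 0, 0, 0, 0, 0, 0.004, 0, 0, 0, 0, 0, 0, 0.004, 0, 0, 0, 0
```

View pics/s2.png

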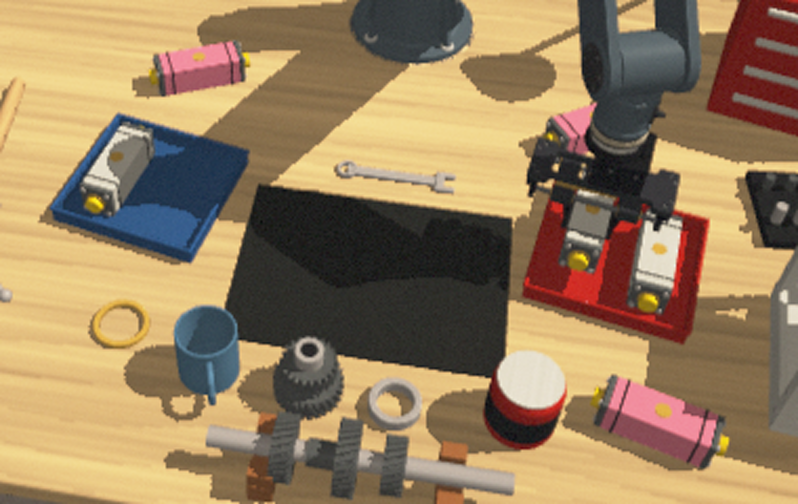

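The blue tray holds V3 (crop 116,160) and V1 lies in the red tray's outer slot (660,260). The held V2 is above the inner slot (590,225), and the bystanders have not moved. I'll lower it.

>>> carry_out(moves=[0, 0, 0.013, 0, 0.1, -0.3, 0, -0.001, 0.001, 0.014, 0, 0, -0.2, 0, 0, 0, 0.006, 0, 0, 0, 0, 0, 0, 0.004, 0, 0, 0, 0, 0, 0, 0.003, 0, 0, 0, 0, 0, 0, 0.002, 0, 0, 0, 0, 0, 0, 0.001, 0, 0, 0, 0, 0, 0, 0, 0, 0, 0, 0])

```text
t: 42.1
position: [0.469, 0.285, 0.0141]
ee_rot: [[0.983, -0.182, 0.002], [-0.182, -0.983, 0.0], [0.002, -0.0, -1.0]]
wrist_force: [0.3, 0.0, -5.6]
gripper_width: 0.576
```

>>> carry_out(moves=[0, 0, 0.001, 0, 0, 0, 0, 0, 0, 0.001, 0, 0, 0, 0, 0, 0, 0, 0, 0, 0, 0])

```text
t: 42.48
position: [0.4689, 0.2849, 0.012]
ee_rot: [[0.983, -0.182, 0.001], [-0.182, -0.983, -0.0], [0.001, -0.0, -1.0]]
wrist_force: [-0.0, -0.1, -6.2]
gripper_width: 0.573
```

>>> carry_out(moves=[0, 0, 0.001, 0, 0, 0, 0, 0, 0, 0, 0, 0, 0, 0, 0, 0, 0, 0, 0, 0, 0])

```text
t: 42.85
position: [0.469, 0.2849, 0.0118]
ee_rot: [[0.983, -0.183, 0.002], [-0.183, -0.983, 0.0], [0.002, -0.0, -1.0]]
wrist_force: [-1.9, -1.6, 5.5]
gripper_width: 0.577
```

Contact. I'll release and rise.

>>> carry_out(moves=[0, 0, 0, 0, 0, 0, 0.7, 0, 0, 0, 0, 0, 0, 0.7, 0, 0, 0, 0, 0, 0, 0.7, 0, 0, -0.01, 0, 0, 0, 0.7, 0, 0, -0.025, 0, 0, 0, 0.7, 0, 0, -0.035, 0, 0, 0, 0.7, 0, 0, -0.04, 0, 0, 0, 0.7, 0, 0, -0.05, 0, 0, 0, 0.7, 0, 0.04, -0.03, 0, 0, 0, 0.7, 0, 0.05, 0, 0, 0, 0, 0.7, 0, 0.05, 0, 0, 0, 0, 0.7, 0, 0.05, 0, 0, 0, 0, 0.7, 0, 0.04, 0, 0, 0, 0, 0.7, 0, 0, 0, 0, 0, 0, 0.7, 0, 0, 0, 0, 0, 0, 0.7])

```text
t: 44.72
position: [0.4269, 0.059, 0.2014]
ee_rot: [[0.983, -0.183, 0.002], [-0.183, -0.983, 0.0], [0.002, -0.001, -1.0]]
wrist_force: [0.9, -0.3, -0.0]
gripper_width: 0.694
```

Run:
```python
from h import *
im=ctrl.read_camera("scene"); im2=ctrl.read_camera("side"); a=im[100:340,180:560,::-1]; b=im2[80:310,200:440,::-1]
cv2.imwrite("pics/f.png",np.hstack([cv2.resize(a,(475,300)),cv2.resize(b,(313,300))]))
s=ctrl.get_state(); print(s["t"],s["position"])
```

```text
44.825 [0.4269 0.0596 0.2012]
```

View pics/f.png

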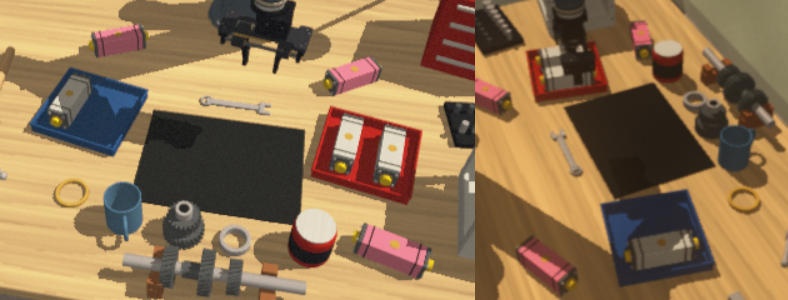

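The final view shows two valves lying flat side by side in the red tray, at (346,145) and (391,150). One lies flat in the blue tray at (68,102), the gripper is clear, and nothing else has moved.

```bash
python3 -c "
from plant import ctrl
print(ctrl.hand_in())"
```

```text
the job is handed in; nothing more can be done
None
```

I lifted and tipped all three valves, sorted them by feel and handed the job in at about 45 s. One valve is in the blue tray and two are in the red tray. No verdict came back.

| Valve's start on the mat | Finding | Wrist moment when levelled | Tray |
|---|---|---|---|
| Left (largest y) | Good | shifted about −0.10 N m (0.11 expected) | Blue |
| Nearest the blue tray | Jammed | about −0.03 and −0.04 N m after tipping opposite ways | Red |
| Middle | Jammed | about −0.04 and −0.02 N m after tipping opposite ways | Red |

- **Doubts in the readings:** Averaged readings scatter by about 0.01–0.02 N m, well under the 0.22 N m end-to-end swing a good valve would show.
    - The good valve was tipped one way only.
    - The first valve's tilt fell short of what I asked, because of the joint-speed limit. It reached about 30°, and the opposite tip about 39°.
    - One of that valve's readings was taken 8° off level and corrected for that.
    - Its level reading also drifted by about 0.04 N m, which I put down to noise and a slightly off-centre grip.
- **Last checks:** Each valve was lowered until the wrist force showed contact, then released. In the final scene and side pictures all three lie flat in their trays, the two in the red tray side by side. The other things on the bench, including the pink look-alikes, appear unmoved, and the gripper is clear.

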